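# Stand the loaf end upright in the slicing vice

## Robot

A 6-joint arm with a two-finger parallel gripper is mounted at the origin on the work surface. World frame = base frame: x ahead of the robot, y to its left, z up, the work surface at z = 0. Lengths are in mm, angles in rad, forces in N, time in s.
With the tool pointing down it reaches from about 275 to 1000 mm from the base axis. Payload 8.4 kg.
Tool frame: the origin (TCP) lies midway between the tips of the shut fingers; the grasp point (between the pads) lies grip_depth behind it (grip_depth is the distance from the TCP to the grasp point, in mm); z points along the fingers, y is the line along which they close (so a half turn about z gives the same grasp; the last joint's range is limited). The gripper opens to 85 mm and grips with 20 to 120 N. Pads are 22 mm wide; open, the fingers measure 114 mm over their backs; the gripper's body (76 mm by 85 mm) begins 54 mm behind the grasp point. The pads swing forward as they close: fully open they stand 13 mm farther back than shut.
Start: joints at [1.332, 0.353, 1.633, -0, 1.155, -0.002], TCP at [146.619, 607.561, 231.281] pointing down, gripper open.
Joint ranges: [-2.63, 2.63], [-0.92, 2.1], [0.06, 2.66], [-1.3, 4.44], [0, 2.69], [-3.02, 3.02]. Speed limits (rad/s): [2.22, 2.22, 2.79, 3.14, 3.14, 3.14].

## Interface

Orientations are given as [roll, pitch, yaw] about the fixed x, y, z axes, in that order (R = Rz(yaw) Ry(pitch) Rx(roll)).
In Python, from rig import * gives the robot as it stands.
- The arm moves only by the shell command python3 -m creep 'ROWS' [FORCE]. ROWS is JSON, a list of rows, each an object of numbers: "x", "y", "z": the shift along the tool's x, y, z in mm; "rx", "ry", "rz": the turn, a rotation vector about the tool's x, y, z in rad; "hand": the finger opening in mm, from 0 to 85.4. A call has 1 to 20 rows; each row shifts and turns the commanded pose from where the row before left it, along the tool's axes as they then stand; what a row does not reach is not made up. A row lasts 1/8 s, in which the tool goes at most 62.5 mm and 10.7 degrees, less where a joint would pass 70% of its speed; a pose out of reach is approached as far as the arm can. A call with a gripper value outside its range is refused whole. The fingers move at their own pace and stop on an object; FORCE is the grip in N (left out, the last holds). Time passes only in rows, so rows that do not move let the fingers close. It gives the time, the measured TCP pose, the force, the opening and the grip force at its end, in the units of the state.
- sense(): the state, without advancing time (a new reading comes with each control period).
- grab_frame(name): name is "side" or "top"; returns the picture (384x512x3 uint8, red, green, blue); there is no depth.
- get_calibration(name): a dict with "K" (3x3 intrinsics, pixels), "R" (3x3) and "t" (3): a world point X has camera coordinates R X + t. Camera axes: x right, y down, z forward; pixel columns grow to the right and rows downward; lengths in mm; the calibration is good to about 2 mm. A picture is of the moment at which its call begins. get_calibration takes no time and is no camera call.
- sign_off(): hands the job in; it is judged then, once.
The state is a dict: "clock": time; "qpos": joint angles; "qvel": joint speeds; "joint_efforts": joint torques, N m; "eef_pos": TCP position; "tcp_rot": TCP orientation; "contact_force": force on the tool from outside, world axes, zero at the start; "wrist_torque": the same for the moment, N m; "opening": opening from 0.0 (shut) to 1.0 (fully open); "grasp_force": force on a finger pad.
Only numpy, scipy, OpenCV 4.12 (cv2) and the standard library are available. Lean on these libraries where they do the work, as an engineer would, in place of code of your own. Each camera call takes 0.05 s, during which the arm holds its last target. There are 200 camera calls.

## Task

The end piece of bread lies on its side in the wooden slicing vice. Slide the jaw back, turn the bread so that it sits on its flat base on the vice's board with the rounded crust on top, and slide the jaw up again so that the bread is held snugly, straight sides against fence and jaw, without sticking out past their ends. Leave the mug and the jar where they are.

Things in the scene. Friction and masses are not known exactly. Their poses are not given: they have to be found in the camera images.
- vice: Wooden slicing vice, fixed to the table: board 140 (x) x 280 (y) x 18 mm (z), origin at the centre of its underside, z up, y along the jaw's travel. At its -y end stands the fixed fence, 110 mm wide (x), 18 thick, top 63 mm above the table; its clamping face is the plane y = -120 mm, looking to +y. The sliding jaw stands on the +y side of the bread.
- jaw (a joint): Jaw travel along the vice's +y, 0 to 0.075 m, larger is more open; stays where left (3.5 N friction). Gap between fence face and jaw face: 69 mm + joint value. Jaw plate 110 mm wide (x), 16 thick, top 63 mm above the table; the foot behind it, 50 mm wide (x), top 47 mm above the table, carries the handle.
- jaw_handle (a point): Point on the axis of the jaw's handle, 93 mm above the table: an upright square wooden post 26 x 26 mm (sides along the vice's x and y), top 103 mm above the table, its axis 55 mm behind (+y of) the jaw's face.
- loaf: Rigid end piece of bread, 0.22 kg. Origin at the centre of its flat base. x: 58 mm, pale flat cut faces at +-29. y: 84 mm, straight crust sides at +-42. z: 72 mm, from base to rounded top crust (sides straight to z = 47, then 25 mm radius shoulders to a flat crown 34 wide). Starts lying on a straight side on the board, base towards the fence, crown towards the jaw, x along the vice's x.
- mug: White mug, 80 mm across, 90 mm high, bystander; origin at the centre of its underside.
- jar: Amber glass jar with a steel cap, 72 mm across, 100 mm high, bystander; origin at the centre of its underside.
Things that resemble listed ones, but are neither listed nor needed, are in the scene too. Leave any pink look-alike of the loaf alone.

How it is judged (in metres and radians):
On the way, in this order (a step that is already met when the one before it is completed fails the run):
1. the jaw is drawn back, so that the bread's full width fits (gap over 85 mm) (value of joint jaw above 0.0165 m), for 0.1 s.
2. the bread sits upright on its base on the board, rounded crust on top, between fence and jaw (angle between loaf's own z axis and vertical below 0.08 rad and z of loaf in the frame of vice between 0.013 and 0.023 m and x of loaf in the frame of vice between -0.03 and 0.03 m and angle between the x axis of loaf and the x axis of vice, either way round below 0.35 rad), for 0.2 s.
At the end, for the whole second after the job is handed in: Bread at rest upright on its base on the board (0.08 rad, 5 mm), rounded crust up, square to the vice (0.08 rad), within 30 mm of its centre line in x, side within 4 mm of the fence; jaw closed on it, total slack under 3.5 mm (joint 0.012 to 0.0185); mug and jar upright, within 40 mm of their start (all of step 2 and y of loaf in the frame of vice between -0.082 and -0.0735 m and angle between the x axis of loaf and the x axis of vice, either way round below 0.08 rad and value of joint jaw between 0.012 and 0.0185 m and linear speed of loaf below 0.02 m/s and not (distance of mug from where it was at the start of the episode above 0.04 m or angle between mug's own z axis and vertical above 0.4 rad) and not (distance of jar from where it was at the start of the episode above 0.04 m or angle between jar's own z axis and vertical above 0.4 rad)); the robot touches nothing.
It fails at once if the mug is shoved more than 40 mm or tipped over (distance of mug from where it was at the start of the episode above 0.04 m or angle between mug's own z axis and vertical above 0.4 rad).
It fails at once if the jar is shoved more than 40 mm or tipped over (distance of jar from where it was at the start of the episode above 0.04 m or angle between jar's own z axis and vertical above 0.4 rad).
It also fails if it takes over 58 s, if anything falls off the work surface, if the arm or the gripper's body presses on something with over 40 N, if the wrist force passes 120 N, or if a joint passes its speed limit or range.

## Working session

There is one attempt and no reset: what is moved stays moved. The work goes in short steps, Python scripts to look and compute and a shell command to move; the robot and the scene stay as the last step left them, time stands still between calls to the robot, and variables do not carry over. Pictures are saved under pics/ and viewed, at most 11 in all, crops included, and the job is handed in when it is done.

```bash
mkdir -p pics; ls; python3 - <<'E'
from rig import *
import cv2,numpy as np
for n in("side","top"):
    im=grab_frame(n); cv2.imwrite(f"pics/{n}0.png",cv2.resize(im[:,:,::-1],(800,600),interpolation=cv2.INTER_CUBIC)); np.save(f"pics/{n}0.npy",im)
    c=get_calibration(n); print(n,np.round(c["K"],1).tolist(),np.round(c["R"],3).tolist(),np.round(c["t"]).tolist())
print(sense())
E
```

```text
pics
side [[474.3, 0.0, 251.8], [0.0, 474.3, 186.7], [0.0, 0.0, 1.0]] [[0.998, -0.058, 0.001], [-0.03, -0.538, -0.842], [0.05, 0.841, -0.539]] [-510.0, 78.0, 1384.0]
top [[475.0, 0.0, 257.9], [0.0, 475.0, 198.7], [0.0, 0.0, 1.0]] [[-0.016, -1.0, -0.002], [-0.998, 0.016, -0.055], [0.055, 0.001, -0.998]] [25.0, 519.0, 1276.0]
{'clock': 0.1, 'qpos': array([ 1.33161107e+00,  3.53560869e-01,  1.63404850e+00, -9.57656231e-06,
        1.15519782e+00, -2.37763938e-03]), 'qvel': array([-1.26295479e-03, -2.79771796e-03, -1.26306089e-03,  3.06779858e-04,
        1.19355007e-03, -3.03143388e-05]), 'joint_efforts': array([ 7.06319188e-04, -6.06355762e+01, -3.42821753e+01,  2.33981782e-04,
        4.02970734e-03, -8.61001467e-06]), 'eef_pos': array([146.51543723, 607.15306196, 230.65282733]), 'tcp_rot': array([-3.14037810e+00,  5.86890413e-06,  2.90478891e+00]), 'contact_force': array([ 0.59636981,  0.2803235 , -0.02146425]), 'wrist_torque': array([ 0.05657361, -0.03160865, -0.00344726]), 'grasp_force': 0.0, 'opening': 1.0020553507811083}
```

View pics/side0.png

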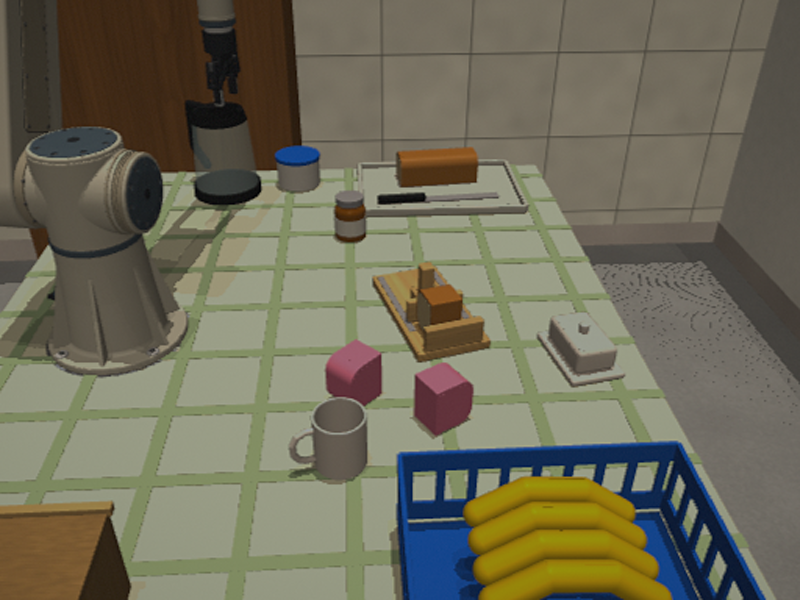

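View pics/top0.png

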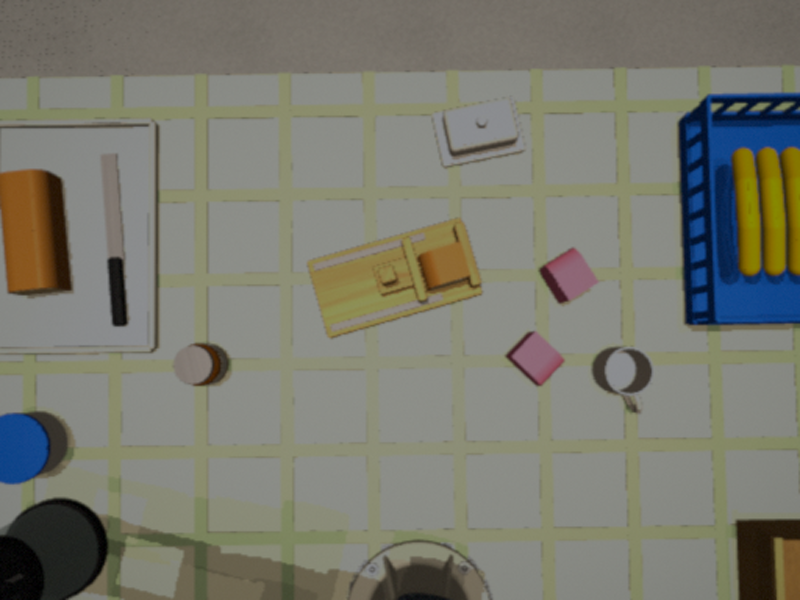

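The side view (800x600) shows the vice at (430,310), with the bread in it at (440,303). The top view has the vice at (395,278), its fence at the right, post at (387,273) and bread at (444,265). Candidates in the top view are the brown block in the vice (444,265), the long brown loaf on the tray (35,232), and pink blocks at (568,275) and (535,358). Only the one in the vice, lying between fence and jaw, fits the description. I'll confirm it in a crop and measure.

```bash
cat >h.py <<'E'
from rig import *
import cv2,numpy as np
def cast(n,uv,z):
    c=get_calibration(n);K,R,t=(np.array(c[k],float) for k in"KRt");t=t.ravel()
    d=np.c_[np.atleast_2d(uv),np.ones(len(np.atleast_2d(uv)))]@np.linalg.inv(K).T@R
    o=-R.T@t
    return o+d*((z-o[2])/d[:,2])[:,None]
def proj(n,X):
    c=get_calibration(n);K,R,t=(np.array(c[k],float) for k in"KRt")
    p=(np.atleast_2d(X)@R.T+t.ravel())@K.T
    return p[:,:2]/p[:,2:]
E
python3 - <<'E'
from h import *
im=np.load("pics/top0.npy"); hsv=cv2.cvtColor(im,cv2.COLOR_RGB2HSV)
print("hsv board,plate,loaf,cloth",[hsv[int(r*.64),int(c*.64)].tolist() for c,r in((350,290),(414,270),(444,265),(400,400))])
roi=np.zeros(im.shape[:2],np.uint8); roi[125:230,185:320]=255
m=cv2.inRange(hsv,(8,95,60),(30,255,255))&roi
m=cv2.morphologyEx(m,cv2.MORPH_CLOSE,np.ones((5,5)))
cs=max(cv2.findContours(m,0,2)[0],key=cv2.contourArea)
W=cast("top",cs[:,0].astype(float),18)[:,:2].astype(np.float32)
(cx,cy),s,a=r=cv2.minAreaRect(W);print(r);print(np.round(cv2.boxPoints(r),1).tolist())
crop=im[130:225,190:315,::-1]; cv2.imwrite("pics/crop0.png",cv2.resize(crop,None,fx=6,fy=6,interpolation=cv2.INTER_CUBIC))
import rig;print([k for k in dir(rig) if k[0]!='_'],getattr(rig,"grip_depth",None))
E
```

```text
hsv board,plate,loaf,cloth [[28, 116, 141], [28, 114, 141], [17, 166, 143], [36, 9, 142]]
((577.9674072265625, 30.291946411132812), (139.50653076171875, 281.0413513183594), 15.173593521118164)
[[473.8999938964844, 147.6999969482422], [547.4000244140625, -123.5999984741211], [682.0999755859375, -87.0999984741211], [608.5, 184.1999969482422]]
['MotionError', 'get_calibration', 'grab_frame', 'grip_depth', 'sense', 'sign_off'] 18.700000000000003
```

View pics/crop0.png

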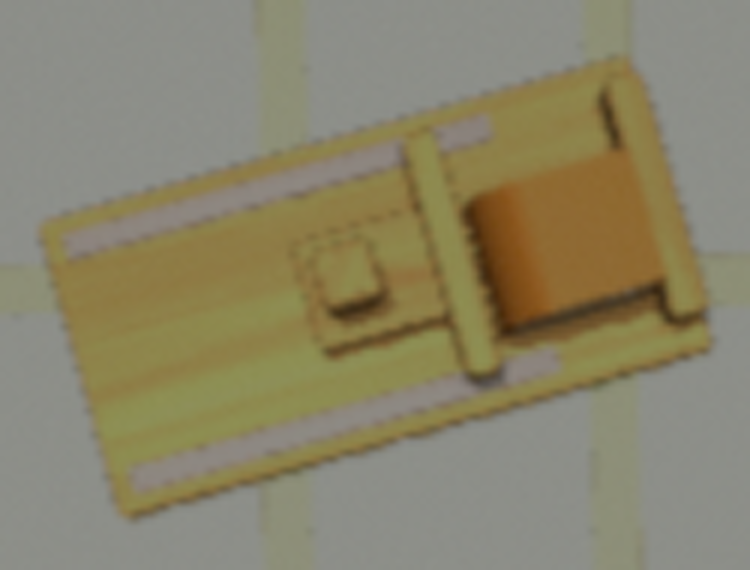

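The crop confirms it: brown bread with its rounded crown towards the jaw at (570,240), fence at the right, post top at (348,268). The board measures 139.5 x 281 mm against the stated 140 x 280. Next I'll measure the post and bread in the vice frame.

```bash
cat >>h.py <<'E'
from scipy.spatial.transform import Rotation as Ro
C=np.array([578,30.3,0]);YAW=np.radians(15.17);V=Ro.from_euler("z",YAW).as_matrix()
def tov(X): return (np.atleast_2d(X)-C)@V
def tow(p): return C+V@np.array(p,float)
def tool(th):  # tool pointing down tilted th about vice x (th>0: body leans to vice -y); y axis = vice +x
    z=np.array([0,np.sin(th),-np.cos(th)]);y=np.array([1.,0,0]);return V@np.c_[np.cross(y,z),y,z]
def goal(p,th,frm=None):  # grasp point p in vice frame -> shift/rot in the tool frame from sensed pose
    s=sense();R0=Ro.from_euler("xyz",s["tcp_rot"]).as_matrix();R1=tool(th)
    t=tow(p)+grip_depth*R1[:,2]
    print("clock",round(s["clock"],2),"shift",np.round(R0.T@(t-s["eef_pos"]),1),"rv",np.round(Ro.from_matrix(R0.T@R1).as_rotvec(),3),"shift in new axes",np.round(R1.T@(t-s["eef_pos"]),1))
    print("now: grasp pt in vice",np.round(tov(s["eef_pos"]-grip_depth*R0[:,2])[0],1),"F",np.round(s["contact_force"],1),"open",round(s["opening"],2),"q",np.round(s["qpos"],2))
E
python3 - <<'E'
from h import *
print("post",tov(cast("top",[[190+348/6,130+268/6]],103)))
im=np.load("pics/top0.npy"); hsv=cv2.cvtColor(im,cv2.COLOR_RGB2HSV)
m=cv2.inRange(hsv,(5,130,50),(21,255,255));m[:145]=0;m[190:]=0;m[:,:262]=0;m[:,305:]=0
cs=max(cv2.findContours(m,0,2)[0],key=cv2.contourArea)
w=tov(cast("top",cs[:,0].astype(float),102)); print("loaf top x,y range",w.min(0),w.max(0),np.median(w,0))
m2=(hsv[:,:,0]>0)
goal([0,10,150],0)
E
```

```text
post [[  0.90475907  11.18601152 103.        ]]
loaf top x,y range [ -61.17212277 -120.09052625  102.        ] [ 44.2940247  -39.30722202 102.        ] [ -3.60473628 -98.9456513  102.        ]
clock 0.1 shift [-550.  -450.6   99.9] rv [-1.000e-03  1.000e-03  1.069e+00] shift in new axes [-659.7  265.5   99.4]
now: grasp pt in vice [-265.5  669.7  249.4] F [ 0.6  0.3 -0. ] open 1.0 q [ 1.33  0.35  1.63 -0.    1.16 -0.  ]
```

```bash
python3 -m creep '[{"x":-46,"y":-37.5},{"x":-46,"y":-37.5},{"x":-46,"y":-37.5},{"x":-46,"y":-37.5},{"x":-46,"y":-37.5},{"x":-46,"y":-37.5},{"x":-46,"y":-37.5},{"x":-46,"y":-37.5},{"x":-46,"y":-37.5},{"x":-46,"y":-37.5},{"x":-45,"y":-37.5},{"x":-45,"y":-38},{"rz":0.178},{"rz":0.178},{"rz":0.178},{"rz":0.178},{"rz":0.178},{"rz":0.179},{}]' 30; python3 - <<'E'
from h import *
print("loaf corners",np.round(tov(cast("top",np.array([[470,190],[510,325],[630,150],[665,275]])/6+[190,130],95)),1).tolist())
goal([0,11,93],0)
im=grab_frame("side");cv2.imwrite("pics/s1.png",cv2.resize(im[100:260,180:370,::-1],None,fx=4,fy=3.75,interpolation=cv2.INTER_CUBIC))
E
```

```text
loaf corners [[19.4, -48.0, 95.0], [-40.7, -48.3, 95.0], [17.0, -118.3, 95.0], [-38.5, -117.6, 95.0]]
clock 0.1 shift [-549.5 -449.7  156.9] rv [-1.000e-03  1.000e-03  1.069e+00] shift in new axes [-658.7  265.5  156.4]
now: grasp pt in vice [-265.5  669.7  249.4] F [ 0.6  0.3 -0. ] open 1.0 q [ 1.33  0.35  1.63 -0.    1.16 -0.  ]schema error: expected keys x, y, z, rx, ry, rz, hand
```

The move was refused because every key must be present. The bread is centred at vice x≈-11, spanning y -119 to -48, which matches its 72 mm.

```bash
python3 -m creep '[{"x":-46,"y":-37.5,"z":0,"rx":0,"ry":0,"rz":0,"hand":85},{"x":-46,"y":-37.5,"z":0,"rx":0,"ry":0,"rz":0,"hand":85},{"x":-46,"y":-37.5,"z":0,"rx":0,"ry":0,"rz":0,"hand":85},{"x":-46,"y":-37.5,"z":0,"rx":0,"ry":0,"rz":0,"hand":85},{"x":-46,"y":-37.5,"z":0,"rx":0,"ry":0,"rz":0,"hand":85},{"x":-46,"y":-37.5,"z":0,"rx":0,"ry":0,"rz":0,"hand":85},{"x":-46,"y":-37.5,"z":0,"rx":0,"ry":0,"rz":0,"hand":85},{"x":-46,"y":-37.5,"z":0,"rx":0,"ry":0,"rz":0,"hand":85},{"x":-46,"y":-37.5,"z":0,"rx":0,"ry":0,"rz":0,"hand":85},{"x":-46,"y":-37.5,"z":0,"rx":0,"ry":0,"rz":0,"hand":85},{"x":-45,"y":-37.5,"z":0,"rx":0,"ry":0,"rz":0,"hand":85},{"x":-45,"y":-38,"z":0,"rx":0,"ry":0,"rz":0,"hand":85},{"x":0,"y":0,"z":0,"rx":0,"ry":0,"rz":0.178,"hand":85},{"x":0,"y":0,"z":0,"rx":0,"ry":0,"rz":0.178,"hand":85},{"x":0,"y":0,"z":0,"rx":0,"ry":0,"rz":0.178,"hand":85},{"x":0,"y":0,"z":0,"rx":0,"ry":0,"rz":0.178,"hand":85},{"x":0,"y":0,"z":0,"rx":0,"ry":0,"rz":0.178,"hand":85},{"x":0,"y":0,"z":0,"rx":0,"ry":0,"rz":0.179,"hand":85},{"x":0,"y":0,"z":0,"rx":0,"ry":0,"rz":0,"hand":85}]' 30; python3 - <<'E'
from h import *
goal([0,11,93],0)
im=grab_frame("side");cv2.imwrite("pics/s1.png",cv2.resize(im[100:260,180:370,::-1],None,fx=4,fy=3.75,interpolation=cv2.INTER_CUBIC))
E
```

```text
clock: 2.52
eef_pos: [575.4, 40.6, 231.0]
tcp_rot: [-3.141, -0.0, 1.837]
contact_force: [-0.8, 0.5, 0.7]
opening: 0.995
grasp_force: 0.0
clock 2.52 shift [ 4.000e-01 -1.000e-01  1.567e+02] rv [-0.001 -0.     0.001] shift in new axes [  0.4  -0.2 156.7]
now: grasp pt in vice [2.000e-01 1.060e+01 2.497e+02] F [-0.8  0.5  0.7] open 0.99 q [ 0.07  0.28  1.74  0.    1.12 -0.2 ]
```

```bash
python3 -m creep '[{"x":0,"y":0,"z":52,"rx":0,"ry":0,"rz":0,"hand":85},{"x":0,"y":0,"z":52,"rx":0,"ry":0,"rz":0,"hand":85},{"x":0,"y":0,"z":51,"rx":0,"ry":0,"rz":0,"hand":85},{"x":0,"y":0,"z":0,"rx":0,"ry":0,"rz":0,"hand":10},{"x":0,"y":0,"z":0,"rx":0,"ry":0,"rz":0,"hand":10},{"x":0,"y":0,"z":0,"rx":0,"ry":0,"rz":0,"hand":10},{"x":0,"y":0,"z":0,"rx":0,"ry":0,"rz":0,"hand":10},{"x":0,"y":0,"z":0,"rx":0,"ry":0,"rz":0,"hand":10},{"x":0,"y":0,"z":0,"rx":0,"ry":0,"rz":0,"hand":10},{"x":0,"y":0,"z":0,"rx":0,"ry":0,"rz":0,"hand":10}]' 30; python3 - <<'E'
from h import *
goal([0,11,93],0)
E
```

```text
clock: 3.82
eef_pos: [576.2, 40.5, 78.7]
tcp_rot: [3.14, 0.001, 1.836]
contact_force: [-4.4, -0.8, 9.6]
opening: 0.293
grasp_force: 30.7
clock 3.83 shift [ 0.7 -0.9  4.4] rv [0.002 0.001 0.001] shift in new axes [ 0.7 -0.9  4.4]
now: grasp pt in vice [ 0.9 10.3 97.4] F [-4.4 -0.8  9.6] open 0.29 q [ 0.07  0.47  1.86 -0.    0.82 -0.2 ]
```

```bash
python3 -m creep '[{"x":6,"y":0,"z":0,"rx":0,"ry":0,"rz":0,"hand":10},{"x":12,"y":0,"z":0,"rx":0,"ry":0,"rz":0,"hand":10},{"x":14,"y":0,"z":0,"rx":0,"ry":0,"rz":0,"hand":10},{"x":14,"y":0,"z":0,"rx":0,"ry":0,"rz":0,"hand":10},{"x":9,"y":0,"z":0,"rx":0,"ry":0,"rz":0,"hand":10},{"x":0,"y":0,"z":0,"rx":0,"ry":0,"rz":0,"hand":10},{"x":0,"y":0,"z":0,"rx":0,"ry":0,"rz":0,"hand":10}]' 30; python3 - <<'E'
from h import *
goal([0,66,93],0)
im=grab_frame("side");cv2.imwrite("pics/s1.png",cv2.resize(im[120:260,200:370,::-1],None,fx=4.5,fy=4.2,interpolation=cv2.INTER_CUBIC))
E
```

```text
clock: 4.7
eef_pos: [561.5, 94.3, 78.7]
tcp_rot: [3.14, -0.0, 1.836]
contact_force: [-4.9, 3.6, 10.2]
opening: 0.295
grasp_force: 30.8
clock 4.7 shift [-0.1 -0.9  4.4] rv [ 0.002 -0.     0.001] shift in new axes [-0.1 -0.9  4.4]
now: grasp pt in vice [ 0.8 66.1 97.4] F [-4.9  3.6 10.2] open 0.3 q [ 0.16  0.46  1.87  0.    0.81 -0.1 ]
```

View pics/s1.png

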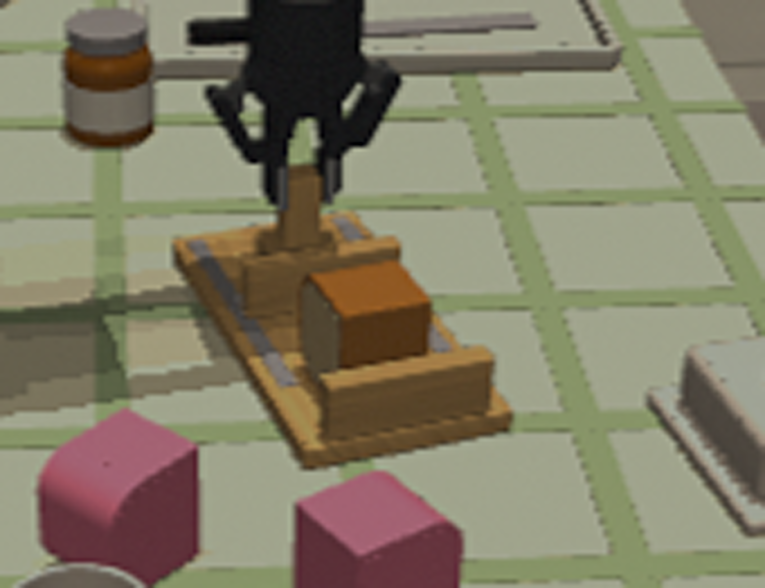

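Jaw is drawn back; the bread still lies at crop (370,310). Next: release, rise, tilt.

```bash
python3 -m creep '[{"x":0,"y":0,"z":0,"rx":0,"ry":0,"rz":0,"hand":85},{"x":0,"y":0,"z":0,"rx":0,"ry":0,"rz":0,"hand":85},{"x":0,"y":0,"z":0,"rx":0,"ry":0,"rz":0,"hand":85},{"x":0,"y":0,"z":-45,"rx":0,"ry":0,"rz":0,"hand":85},{"x":0,"y":0,"z":-50,"rx":0,"ry":0,"rz":0,"hand":85},{"x":0,"y":0,"z":-50,"rx":0,"ry":0,"rz":0,"hand":85},{"x":-30,"y":-3,"z":0,"rx":0,"ry":-0.16,"rz":0,"hand":85},{"x":0,"y":0,"z":0,"rx":0,"ry":-0.16,"rz":0,"hand":85},{"x":0,"y":0,"z":0,"rx":0,"ry":-0.16,"rz":0,"hand":85},{"x":0,"y":0,"z":0,"rx":0,"ry":-0.16,"rz":0,"hand":85},{"x":0,"y":0,"z":0,"rx":0,"ry":-0.16,"rz":0,"hand":85},{"x":0,"y":0,"z":0,"rx":0,"ry":0,"rz":0,"hand":85}]' 30; python3 - <<'E'
from h import *
t=.8
goal([-10.7,-74+80*np.sin(t),68+80*np.cos(t)],-t)
E
```

```text
clock: 6.25
eef_pos: [565.2, 65.3, 219.3]
tcp_rot: [-3.136, 0.801, 1.843]
contact_force: [-0.2, 0.9, -0.7]
opening: 0.997
grasp_force: 0.0
clock 6.25 shift [ 31.3  -7.3 123.8] rv [-0.     0.001  0.005] shift in new axes [ 31.1  -7.6 123.9]
now: grasp pt in vice [ -3.1  50.6 232.3] F [-0.2  0.9 -0.7] open 1.0 q [ 0.54  0.43  1.82 -0.8   1.29  0.66]
```

```bash
python3 -m creep '[{"x":31,"y":-7.5,"z":0,"rx":0,"ry":0,"rz":0.005,"hand":85},{"x":0,"y":0,"z":42,"rx":0,"ry":0,"rz":0,"hand":85},{"x":0,"y":0,"z":42,"rx":0,"ry":0,"rz":0,"hand":85},{"x":0,"y":0,"z":40,"rx":0,"ry":0,"rz":0,"hand":85},{"x":0,"y":0,"z":0,"rx":0,"ry":0,"rz":0,"hand":85}]' 30; python3 - <<'E'
from h import *
goal([-10.7,-74,68],-.8)
im=grab_frame("top");cv2.imwrite("pics/t2.png",cv2.resize(im[120:230,190:330,::-1],None,fx=5.4,fy=5.4,interpolation=cv2.INTER_CUBIC))
E
```

```text
clock: 6.88
eef_pos: [575.6, -5.5, 111.6]
tcp_rot: [3.14, 0.798, 1.828]
contact_force: [-0.5, -1.2, -0.3]
opening: 0.996
grasp_force: 0.0
clock 6.88 shift [ 3.2  1.3 77.8] rv [-0.005 -0.002 -0.006] shift in new axes [ 3.4  1.  77.8]
now: grasp pt in vice [-11.6 -20.6 124.6] F [-0.5 -1.2 -0.3] open 1.0 q [ 0.42  0.56  1.91 -0.93  1.08  0.8 ]
```

View pics/t2.png

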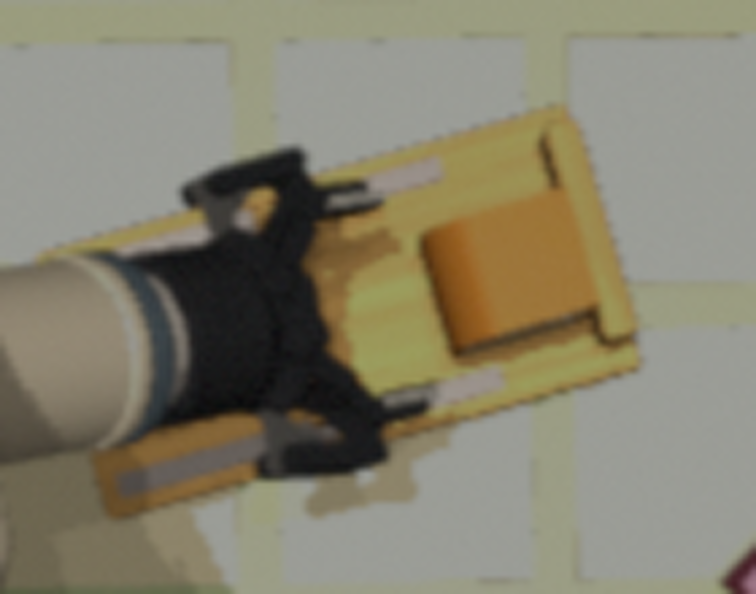

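Pads at (345,198) and (405,403) straddle the bread's midline within about 3 mm (bread at (510,272)). Advance and grip.

```bash
python3 -m creep '[{"x":3,"y":0,"z":0,"rx":0,"ry":0,"rz":0,"hand":85},{"x":0,"y":0,"z":20,"rx":0,"ry":0,"rz":0,"hand":85},{"x":0,"y":0,"z":20,"rx":0,"ry":0,"rz":0,"hand":85},{"x":0,"y":0,"z":20,"rx":0,"ry":0,"rz":0,"hand":85},{"x":0,"y":0,"z":18,"rx":0,"ry":0,"rz":0,"hand":85},{"x":0,"y":0,"z":0,"rx":0,"ry":0,"rz":0,"hand":85}]' 40; python3 - <<'E'
from h import *
goal([-10.7,-74,68],-.8)
E
```

```text
clock: 7.68
eef_pos: [589.9, -56.4, 54.9]
tcp_rot: [3.14, 0.8, 1.829]
contact_force: [0.4, 0.7, 0.7]
opening: 0.995
grasp_force: 0.0
clock 7.67 shift [-0.5  0.5  0.3] rv [-0.003  0.    -0.004] shift in new axes [-0.5  0.5  0.3]
now: grasp pt in vice [-11.2 -73.4  67.9] F [0.4 0.7 0.7] open 1.0 q [ 0.33  0.65  1.93 -1.05  0.97  0.88]
```

```bash
python3 -m creep '[{"x":0,"y":0,"z":0,"rx":0,"ry":0,"rz":0,"hand":45},{"x":0,"y":0,"z":0,"rx":0,"ry":0,"rz":0,"hand":45},{"x":0,"y":0,"z":0,"rx":0,"ry":0,"rz":0,"hand":45},{"x":0,"y":0,"z":0,"rx":0,"ry":0,"rz":0,"hand":45},{"x":0,"y":0,"z":0,"rx":0,"ry":0,"rz":0,"hand":45},{"x":0,"y":0,"z":0,"rx":0,"ry":0,"rz":0,"hand":45}]' 45; python3 - <<'E'
from h import *
goal([-10.7,-74,68],-.8)
E
python3 -m creep '[{"x":-3,"y":0,"z":-6,"rx":0,"ry":0,"rz":0,"hand":45},{"x":-9,"y":0,"z":-13,"rx":0,"ry":0,"rz":0,"hand":45},{"x":-15,"y":0,"z":-15,"rx":0,"ry":0,"rz":0,"hand":45},{"x":-18,"y":0,"z":-18,"rx":0,"ry":0,"rz":0,"hand":45},{"x":-18,"y":0,"z":-18,"rx":0,"ry":0,"rz":0,"hand":45},{"x":0,"y":0,"z":0,"rx":0,"ry":0,"rz":0,"hand":45}]' 45; python3 - <<'E'
from h import *
goal([-10.7,-74,168],-.8)
im=grab_frame("side");cv2.imwrite("pics/s3.png",cv2.resize(im[90:260,180:370,::-1],None,fx=4,fy=3.5,interpolation=cv2.INTER_CUBIC))
E
```

```text
clock: 8.43
eef_pos: [591.1, -54.5, 56.6]
tcp_rot: [3.135, 0.8, 1.828]
contact_force: [-2.7, 5.0, 5.5]
opening: 0.67
grasp_force: 48.8
clock 8.43 shift [-0.3 -1.1  2.7] rv [ 0.001  0.    -0.005] shift in new axes [-0.3 -1.1  2.7]
now: grasp pt in vice [ -9.6 -71.9  69.6] F [-2.7  5.   5.5] open 0.67 q [ 0.33  0.65  1.93 -1.05  0.97  0.88]
clock: 9.18
eef_pos: [589.6, -48.6, 152.3]
tcp_rot: [3.131, 0.8, 1.825]
contact_force: [-0.5, -0.5, -1.4]
opening: 0.673
grasp_force: 48.4
clock 9.18 shift [-7.7 -1.2  4. ] rv [ 0.003 -0.    -0.008] shift in new axes [-7.7 -1.2  4. ]
now: grasp pt in vice [ -9.5 -65.8 165.3] F [-0.5 -0.5 -1.4] open 0.67 q [ 0.34  0.49  1.91 -0.95  1.07  0.71]
```

View pics/s3.png

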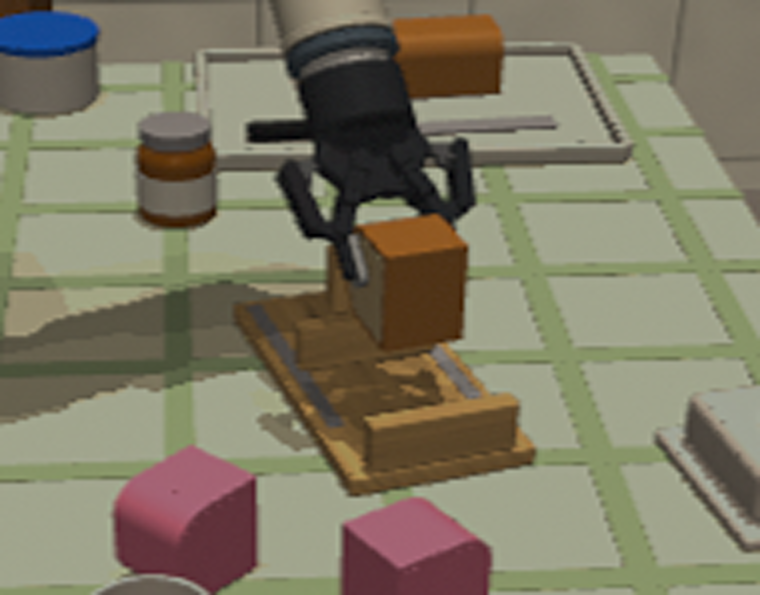

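Bread is held squarely at crop (410,285), jaw clear. Rise a little and turn 90° about the closing axis.

```bash
python3 -m creep '[{"x":-20,"y":0,"z":-20,"rx":0,"ry":0,"rz":0,"hand":45},{"x":-20,"y":0,"z":-20,"rx":0,"ry":0,"rz":0,"hand":45},{"x":0,"y":0,"z":0,"rx":0,"ry":0.157,"rz":0,"hand":45},{"x":0,"y":0,"z":0,"rx":0,"ry":0.157,"rz":0,"hand":45},{"x":0,"y":0,"z":0,"rx":0,"ry":0.157,"rz":0,"hand":45},{"x":0,"y":0,"z":0,"rx":0,"ry":0.157,"rz":0,"hand":45},{"x":0,"y":0,"z":0,"rx":0,"ry":0.157,"rz":0,"hand":45},{"x":0,"y":0,"z":0,"rx":0,"ry":0.157,"rz":0,"hand":45},{"x":0,"y":0,"z":0,"rx":0,"ry":0.157,"rz":0,"hand":45},{"x":0,"y":0,"z":0,"rx":0,"ry":0.157,"rz":0,"hand":45},{"x":0,"y":0,"z":0,"rx":0,"ry":0.157,"rz":0,"hand":45},{"x":0,"y":0,"z":0,"rx":0,"ry":0.157,"rz":0,"hand":45},{"x":0,"y":0,"z":0,"rx":0,"ry":0,"rz":0,"hand":45},{"x":0,"y":0,"z":0,"rx":0,"ry":0,"rz":0,"hand":45}]' 45; python3 - <<'E'
from h import *
goal([-8,-81.6,106],.771)
im=grab_frame("side");cv2.imwrite("pics/s4.png",cv2.resize(im[70:260,180:370,::-1],None,fx=4,fy=3.15,interpolation=cv2.INTER_CUBIC))
E
```

```text
clock: 10.98
eef_pos: [588.0, -48.1, 205.8]
tcp_rot: [3.139, -0.768, 1.834]
contact_force: [0.3, -0.8, -3.0]
opening: 0.672
grasp_force: 48.8
clock 10.97 shift [-71.7   2.6  88.2] rv [ 0.004  0.003 -0.001] shift in new axes [-71.9   2.9  88. ]
now: grasp pt in vice [-11.  -91.3 219.3] F [ 0.3 -0.8 -3. ] open 0.67 q [-0.41  0.6   1.54  0.58  1.55 -0.84]
```

View pics/s4.png

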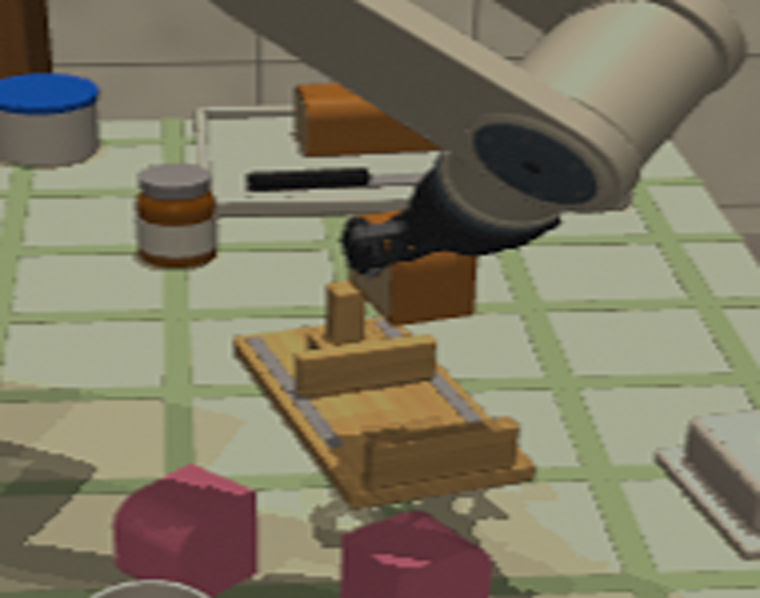

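Bread hangs upright at (430,280), clear of the vice. Lower it.

```bash
python3 -m creep '[{"x":-24,"y":1,"z":29.5,"rx":0,"ry":0.003,"rz":0,"hand":45},{"x":-24,"y":1,"z":29.5,"rx":0.004,"ry":0,"rz":0,"hand":45},{"x":-24,"y":0.5,"z":29,"rx":0,"ry":0,"rz":0,"hand":45},{"x":0,"y":0,"z":0,"rx":0,"ry":0,"rz":0,"hand":45},{"x":0,"y":0,"z":0,"rx":0,"ry":0,"rz":0,"hand":45}]' 45; python3 - <<'E'
from h import *
goal([-8,-81.6,69],.771)
E
```

```text
clock: 11.65
eef_pos: [589.3, -37.8, 95.3]
tcp_rot: [3.138, -0.771, 1.838]
contact_force: [0.2, -0.2, -2.4]
opening: 0.676
grasp_force: 48.8
clock 11.65 shift [-27.6  -1.2  28.5] rv [ 0.002 -0.     0.002] shift in new axes [-27.6  -1.1  28.5]
now: grasp pt in vice [ -7.  -81.7 108.7] F [ 0.2 -0.2 -2.4] open 0.68 q [-0.39  0.73  1.58  0.6   1.4  -0.94]
```

```bash
python3 -m creep '[{"x":-11,"y":0,"z":11,"rx":0,"ry":0,"rz":0,"hand":45},{"x":-10,"y":0,"z":10,"rx":0,"ry":0,"rz":0,"hand":45},{"x":-6.5,"y":0,"z":7,"rx":0,"ry":0,"rz":0,"hand":45},{"x":-0.7,"y":0,"z":0.7,"rx":0,"ry":0,"rz":0,"hand":45},{"x":0,"y":0,"z":0,"rx":0,"ry":0,"rz":0,"hand":45}]' 45; python3 - <<'E'
from h import *
goal([-8,-81.6,66],.771)
im=grab_frame("side");cv2.imwrite("pics/s5.png",cv2.resize(im[120:240,230:350,::-1],None,fx=5,fy=5,interpolation=cv2.INTER_CUBIC))
E
```

```text
clock: 12.28
eef_pos: [588.6, -38.2, 53.1]
tcp_rot: [3.141, -0.773, 1.836]
contact_force: [0.2, 0.2, -2.1]
opening: 0.673
grasp_force: 48.9
clock 12.28 shift [-0.2 -0.3  0.6] rv [ 0.001 -0.002  0.   ] shift in new axes [-0.2 -0.3  0.6]
now: grasp pt in vice [ -7.7 -81.9  66.5] F [ 0.2  0.2 -2.1] open 0.67 q [-0.39  0.79  1.58  0.6   1.35 -0.97]
```

View pics/s5.png

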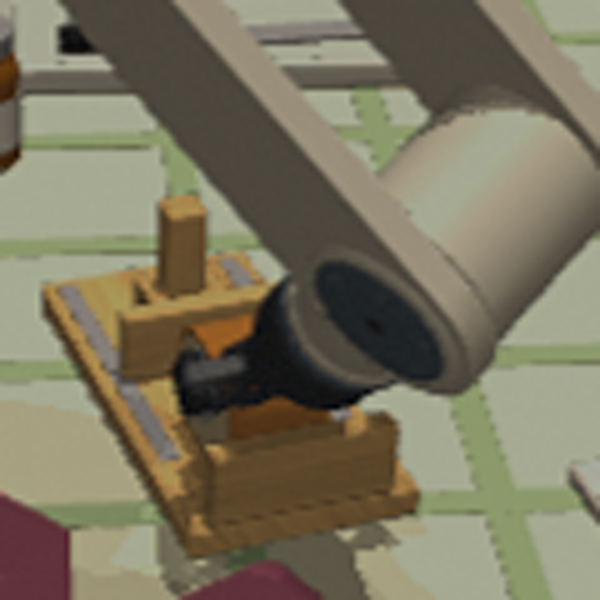

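Bread is upright inside the vice, with the hand over the fence and no contact yet (force is just the weight). Ease down until the force changes.

```bash
python3 -m creep '[{"x":-0.7,"y":0,"z":0.7,"rx":0,"ry":0,"rz":0,"hand":45},{"x":0,"y":0,"z":0,"rx":0,"ry":0,"rz":0,"hand":45}]' 45;python3 -m creep '[{"x":-0.7,"y":0,"z":0.7,"rx":0,"ry":0,"rz":0,"hand":45},{"x":0,"y":0,"z":0,"rx":0,"ry":0,"rz":0,"hand":45}]' 45
```

```text
clock: 12.58
eef_pos: [588.6, -38.2, 52.4]
tcp_rot: [3.14, -0.773, 1.836]
contact_force: [-0.4, 0.6, -3.1]
opening: 0.675
grasp_force: 48.9
clock: 12.82
eef_pos: [588.5, -38.2, 51.2]
tcp_rot: [3.141, -0.773, 1.836]
contact_force: [-0.5, 0.3, -1.9]
opening: 0.675
grasp_force: 48.9
```

```bash
python3 -m creep '[{"x":-0.7,"y":0,"z":0.7,"rx":0,"ry":0,"rz":0,"hand":45},{"x":0,"y":0,"z":0,"rx":0,"ry":0,"rz":0,"hand":45}]' 45;python3 -m creep '[{"x":-0.7,"y":0,"z":0.7,"rx":0,"ry":0,"rz":0,"hand":45},{"x":0,"y":0,"z":0,"rx":0,"ry":0,"rz":0,"hand":45}]' 45
```

```text
clock: 13.08
eef_pos: [588.5, -38.2, 50.1]
tcp_rot: [3.141, -0.773, 1.836]
contact_force: [0.3, 0.0, -2.3]
opening: 0.671
grasp_force: 48.9
clock: 13.32
eef_pos: [588.5, -38.2, 49.1]
tcp_rot: [3.141, -0.773, 1.836]
contact_force: [-0.2, -0.2, -3.3]
opening: 0.671
grasp_force: 48.9
```

```bash
for i in 1; do :; done; python3 -m creep '[{"x":-0.7,"y":0,"z":0.7,"rx":0,"ry":0,"rz":0,"hand":45},{"x":0,"y":0,"z":0,"rx":0,"ry":0,"rz":0,"hand":45}]' 45;python3 -m creep '[{"x":-0.7,"y":0,"z":0.7,"rx":0,"ry":0,"rz":0,"hand":45},{"x":0,"y":0,"z":0,"rx":0,"ry":0,"rz":0,"hand":45}]' 45
```

```text
clock: 13.58
eef_pos: [588.6, -38.2, 48.8]
tcp_rot: [3.14, -0.774, 1.836]
contact_force: [-0.2, -1.0, 4.1]
opening: 0.673
grasp_force: 49.3
clock: 13.82
eef_pos: [588.6, -38.2, 48.8]
tcp_rot: [3.14, -0.774, 1.836]
contact_force: [-1.6, -1.4, 10.7]
opening: 0.676
grasp_force: 49.9
```

Contact at 10 N. The grasp height fits a bread that started about 3 mm off the fence. Release and back out.

```bash
python3 -m creep '[{"x":0.7,"y":0,"z":-0.7,"rx":0,"ry":0,"rz":0,"hand":45},{"x":0,"y":0,"z":0,"rx":0,"ry":0,"rz":0,"hand":85},{"x":0,"y":0,"z":0,"rx":0,"ry":0,"rz":0,"hand":85},{"x":0,"y":0,"z":0,"rx":0,"ry":0,"rz":0,"hand":85},{"x":0,"y":0,"z":0,"rx":0,"ry":0,"rz":0,"hand":85},{"x":0,"y":0,"z":-15,"rx":0,"ry":0,"rz":0,"hand":85},{"x":0,"y":0,"z":-40,"rx":0,"ry":0,"rz":0,"hand":85},{"x":0,"y":0,"z":-50,"rx":0,"ry":0,"rz":0,"hand":85},{"x":40,"y":0,"z":-40,"rx":0,"ry":0,"rz":0,"hand":85},{"x":40,"y":0,"z":-40,"rx":0,"ry":0,"rz":0,"hand":85},{"x":0,"y":0,"z":0,"rx":0,"ry":-0.154,"rz":0,"hand":85},{"x":0,"y":0,"z":0,"rx":0,"ry":-0.154,"rz":0,"hand":85},{"x":0,"y":0,"z":0,"rx":0,"ry":-0.154,"rz":0,"hand":85},{"x":0,"y":0,"z":0,"rx":0,"ry":-0.154,"rz":0,"hand":85},{"x":0,"y":0,"z":0,"rx":0,"ry":-0.155,"rz":0,"hand":85},{"x":0,"y":0,"z":0,"rx":0,"ry":0,"rz":0,"hand":85}]' 45; python3 - <<'E'
from h import *
goal([0.8,66,150],0)
im=grab_frame("side");cv2.imwrite("pics/s6.png",cv2.resize(im[130:240,220:345,::-1],None,fx=5,fy=5,interpolation=cv2.INTER_CUBIC))
E
```

```text
clock: 15.82
eef_pos: [607.1, -106.1, 238.1]
tcp_rot: [3.14, -0.001, 1.838]
contact_force: [-0.8, 0.6, 0.5]
opening: 1.0
grasp_force: 0.0
clock 15.82 shift [205.1   8.7 107.1] rv [ 0.002 -0.001  0.002] shift in new axes [205.3   8.4 106.8]
now: grasp pt in vice [  -7.7 -139.3  256.8] F [-0.8  0.6  0.5] open 1.0 q [-0.18  0.33  1.65  0.    1.16 -0.44]
```

View pics/s6.png

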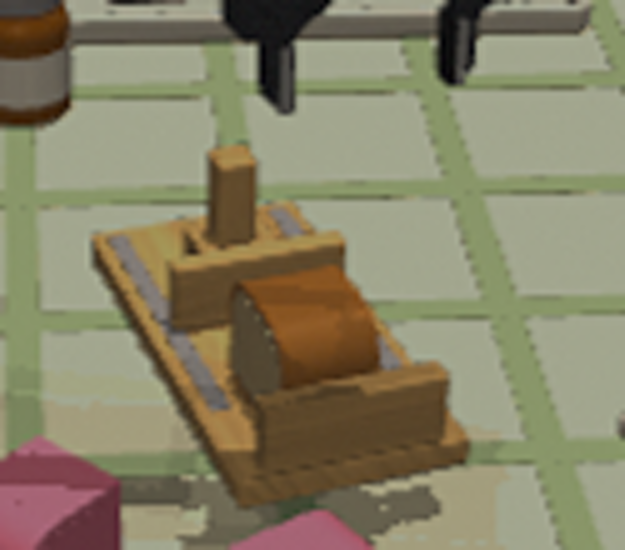

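Bread sits upright, crust on top, at (300,330). Now go to the post.

```bash
python3 -m creep '[{"x":51,"y":2,"z":0,"rx":0,"ry":0,"rz":0,"hand":85},{"x":51,"y":2,"z":0,"rx":0,"ry":0,"rz":0,"hand":85},{"x":51,"y":2,"z":0,"rx":0,"ry":0,"rz":0,"hand":85},{"x":52,"y":2.5,"z":0,"rx":0,"ry":0,"rz":0,"hand":85},{"x":0,"y":0,"z":50,"rx":0,"ry":0,"rz":0,"hand":85},{"x":0,"y":0,"z":56,"rx":0,"ry":0,"rz":0,"hand":85},{"x":0,"y":0,"z":53,"rx":0,"ry":0,"rz":0,"hand":85},{"x":0,"y":0,"z":0,"rx":0,"ry":0,"rz":0,"hand":10},{"x":0,"y":0,"z":0,"rx":0,"ry":0,"rz":0,"hand":10},{"x":0,"y":0,"z":0,"rx":0,"ry":0,"rz":0,"hand":10},{"x":0,"y":0,"z":0,"rx":0,"ry":0,"rz":0,"hand":10},{"x":0,"y":0,"z":0,"rx":0,"ry":0,"rz":0,"hand":10},{"x":0,"y":0,"z":0,"rx":0,"ry":0,"rz":0,"hand":10},{"x":0,"y":0,"z":0,"rx":0,"ry":0,"rz":0,"hand":10}]' 30
python3 -m creep '[{"x":-6,"y":0,"z":0,"rx":0,"ry":0,"rz":0,"hand":10},{"x":-9,"y":0,"z":0,"rx":0,"ry":0,"rz":0,"hand":10},{"x":-9,"y":0,"z":0,"rx":0,"ry":0,"rz":0,"hand":10},{"x":-5,"y":0,"z":0,"rx":0,"ry":0,"rz":0,"hand":10},{"x":0,"y":0,"z":0,"rx":0,"ry":0,"rz":0,"hand":10}]'; python3 - <<'E'
from h import *
goal([0.8,19,95],0)
E
```

```text
clock: 17.62
eef_pos: [562.1, 92.4, 80.4]
tcp_rot: [3.14, -0.001, 1.835]
contact_force: [-5.3, -3.3, 9.8]
opening: 0.298
grasp_force: 30.4
clock: 18.25
eef_pos: [569.7, 64.5, 80.4]
tcp_rot: [3.14, -0.002, 1.835]
contact_force: [-5.4, -2.9, 10.6]
opening: 0.298
grasp_force: 30.5
clock 18.25 shift [-16.2  -0.1   4. ] rv [ 0.002 -0.002 -0.   ] shift in new axes [-16.2  -0.1   4.1]
now: grasp pt in vice [ 0.9 35.1 99.1] F [-5.4 -2.9 10.6] open 0.3 q [ 0.11  0.46  1.86  0.    0.82 -0.16]
```

```bash
python3 -m creep '[{"x":-3,"y":0,"z":0,"rx":0,"ry":0,"rz":0,"hand":10},{"x":-3,"y":0,"z":0,"rx":0,"ry":0,"rz":0,"hand":10},{"x":-3,"y":0,"z":0,"rx":0,"ry":0,"rz":0,"hand":10},{"x":-3,"y":0,"z":0,"rx":0,"ry":0,"rz":0,"hand":10},{"x":0,"y":0,"z":0,"rx":0,"ry":0,"rz":0,"hand":10}]'
python3 -m creep '[{"x":-1.5,"y":0,"z":0,"rx":0,"ry":0,"rz":0,"hand":10},{"x":-1.5,"y":0,"z":0,"rx":0,"ry":0,"rz":0,"hand":10},{"x":0,"y":0,"z":0,"rx":0,"ry":0,"rz":0,"hand":10}]'
python3 -m creep '[{"x":-1,"y":0,"z":0,"rx":0,"ry":0,"rz":0,"hand":10},{"x":-1,"y":0,"z":0,"rx":0,"ry":0,"rz":0,"hand":10},{"x":0,"y":0,"z":0,"rx":0,"ry":0,"rz":0,"hand":10}]'; python3 - <<'E'
from h import *
goal([0.8,19,95],0)
E
```

```text
clock: 18.88
eef_pos: [572.7, 53.3, 80.4]
tcp_rot: [3.14, -0.002, 1.835]
contact_force: [-6.1, 0.1, 11.3]
opening: 0.298
grasp_force: 30.6
clock: 19.25
eef_pos: [573.4, 50.5, 80.4]
tcp_rot: [3.14, -0.002, 1.835]
contact_force: [-7.7, 1.0, 11.5]
opening: 0.294
grasp_force: 30.6
clock: 19.62
eef_pos: [573.9, 48.7, 80.4]
tcp_rot: [3.14, -0.002, 1.835]
contact_force: [-6.6, 1.3, 10.8]
opening: 0.299
grasp_force: 30.6
clock 19.62 shift [ 0.2 -0.1  4.1] rv [ 0.002 -0.002 -0.   ] shift in new axes [ 0.2 -0.1  4.1]
now: grasp pt in vice [ 0.9 18.7 99.1] F [-6.6  1.3 10.8] open 0.3 q [ 0.08  0.46  1.86  0.    0.82 -0.19]
```

```bash
python3 -m creep '[{"x":-1,"y":0,"z":0,"rx":0,"ry":0,"rz":0,"hand":10},{"x":0,"y":0,"z":0,"rx":0,"ry":0,"rz":0,"hand":10}]'
python3 -m creep '[{"x":-1,"y":0,"z":0,"rx":0,"ry":0,"rz":0,"hand":10},{"x":0,"y":0,"z":0,"rx":0,"ry":0,"rz":0,"hand":10}]'
python3 -m creep '[{"x":-1,"y":0,"z":0,"rx":0,"ry":0,"rz":0,"hand":10},{"x":0,"y":0,"z":0,"rx":0,"ry":0,"rz":0,"hand":10}]'|head -4; python3 - <<'E'
from h import *
goal([0.8,19,95],0)
im=grab_frame("side");cv2.imwrite("pics/s7.png",cv2.resize(im[130:240,220:345,::-1],None,fx=5,fy=5,interpolation=cv2.INTER_CUBIC))
E
```

```text
clock: 19.88
eef_pos: [574.2, 47.9, 80.4]
tcp_rot: [3.14, -0.003, 1.835]
contact_force: [-6.7, 1.7, 11.1]
opening: 0.298
grasp_force: 30.6
clock: 20.12
eef_pos: [574.4, 47.0, 80.3]
tcp_rot: [3.14, -0.003, 1.835]
contact_force: [-6.8, 2.2, 11.3]
opening: 0.294
grasp_force: 30.6
clock: 20.38
eef_pos: [574.7, 46.1, 80.4]
tcp_rot: [3.14, -0.003, 1.835]
contact_force: [-6.7, 3.9, 11.6]
clock 20.38 shift [ 2.9 -0.1  4.1] rv [ 0.002 -0.003 -0.001] shift in new axes [ 2.9 -0.1  4.1]
now: grasp pt in vice [ 0.9 16.  99.1] F [-6.7  3.9 11.6] open 0.3 q [ 0.08  0.46  1.86  0.    0.82 -0.19]
```

View pics/s7.png

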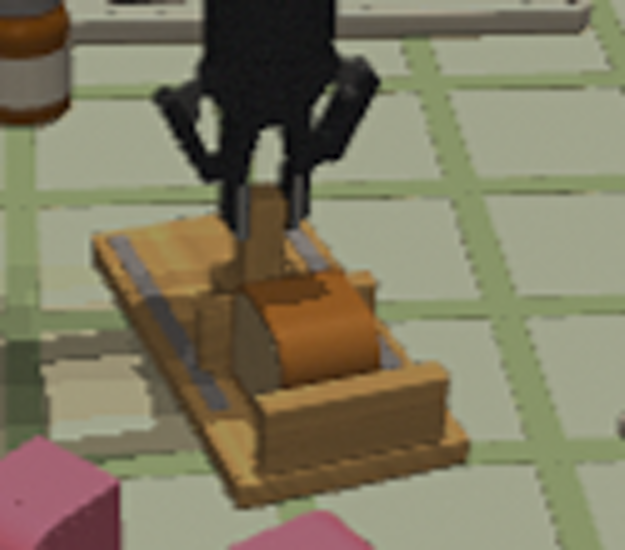

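Jaw is up against the bread at (300,330). Keep pressing until the force jumps.

```bash
for i in 1; do python3 -m creep '[{"x":-1,"y":0,"z":0,"rx":0,"ry":0,"rz":0,"hand":10},{"x":0,"y":0,"z":0,"rx":0,"ry":0,"rz":0,"hand":10}]'|sed -n '2p;4p'
python3 -m creep '[{"x":-1,"y":0,"z":0,"rx":0,"ry":0,"rz":0,"hand":10},{"x":0,"y":0,"z":0,"rx":0,"ry":0,"rz":0,"hand":10}]'|sed -n '2p;4p'
python3 -m creep '[{"x":-1,"y":0,"z":0,"rx":0,"ry":0,"rz":0,"hand":10},{"x":0,"y":0,"z":0,"rx":0,"ry":0,"rz":0,"hand":10}]'|sed -n '2p;4p'; done
```

```text
eef_pos: [574.8, 45.6, 80.4]
contact_force: [-6.8, 7.6, 12.6]
eef_pos: [574.7, 45.6, 80.4]
contact_force: [-8.2, 11.7, 13.1]
eef_pos: [574.8, 45.5, 80.4]
contact_force: [-10.6, 17.4, 13.6]
```

Hard stop reached: force rises and the jaw no longer moves. Unload, release, rise.

```bash
python3 -m creep '[{"x":2.5,"y":0,"z":0,"rx":0,"ry":0,"rz":0,"hand":10},{"x":0,"y":0,"z":0,"rx":0,"ry":0,"rz":0,"hand":85},{"x":0,"y":0,"z":0,"rx":0,"ry":0,"rz":0,"hand":85},{"x":0,"y":0,"z":0,"rx":0,"ry":0,"rz":0,"hand":85},{"x":0,"y":0,"z":0,"rx":0,"ry":0,"rz":0,"hand":85},{"x":0,"y":0,"z":-30,"rx":0,"ry":0,"rz":0,"hand":85},{"x":0,"y":0,"z":-55,"rx":0,"ry":0,"rz":0,"hand":85},{"x":0,"y":0,"z":-55,"rx":0,"ry":0,"rz":0,"hand":85},{"x":60,"y":0,"z":0,"rx":0,"ry":0,"rz":0,"hand":85},{"x":60,"y":0,"z":0,"rx":0,"ry":0,"rz":0,"hand":85},{"x":60,"y":0,"z":0,"rx":0,"ry":0,"rz":0,"hand":85},{"x":0,"y":0,"z":0,"rx":0,"ry":0,"rz":0,"hand":85}]'; python3 - <<'E'
from h import *
im=grab_frame("top");cv2.imwrite("pics/t8.png",cv2.resize(im[130:225,190:315,::-1],None,fx=6,fy=6,interpolation=cv2.INTER_CUBIC))
E
```

```text
clock: 22.68
eef_pos: [526.6, 221.8, 218.1]
tcp_rot: [3.141, -0.003, 1.839]
contact_force: [-0.3, -0.4, 0.3]
opening: 0.99
grasp_force: 0.0
```

View pics/t8.png

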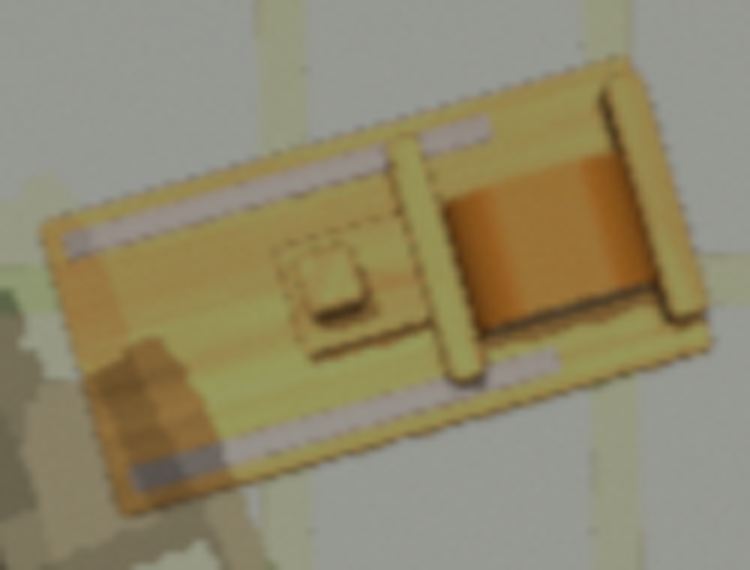

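The post moved from (348,268) to about (331,275), which puts it near vice y = 18.7 and the gap at about 84 mm. The bread sits square between fence and jaw at (550,240), with nothing touching. Handing in.

```bash
python3 -c "
from rig import *
print(sign_off())"
```

```text
the job is handed in; nothing more can be done
None
```

I handed the job in at about 23 s of the 58 s. The bread stands upright on its base, crust on top, with the jaw closed snugly on it; mug and jar weren't approached. `sign_off()` returned no verdict.

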